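# Lock the row of tins in the deck track

## Task

Two tins of jointing paste stand loose in the slotted track on the van's deck. Pull up the stop's spring knob, slide the stop along the track until its sprung bumper presses both tins tight together against the steel end bracket, and let the pin drop fully home in a slot there, so that the row stays clamped when you let go. Leave the tins standing in the track and do not disturb the elbow, the pressure gauge and the screwdriver lying round it.

Things in the scene. Friction and masses are not known exactly. Their poses are not given: they have to be found in the camera images.
- track: Aluminium channel screwed to the deck: 420 long (its y), 100 wide (x), floor 10 thick, lips up to 30 above the deck, 88 clear between them. Origin: centre of its underside; bracket at the +y end, stop at the -y end. Slots run along the middle of the floor, 8 long in y, 16 wide, 16 apart centre to centre; where the row begins is not known: find a slot by feel.
- end_bracket: Steel angle bolted in the track near its +y end, at an adjustable place; it does not move. Upright face 74 wide, 36 high, looking along the track's -y; origin at the middle of the foot of that face, on the track floor (10 above the deck); axes as the track's.
- paste_tin_1: Flat round lidded tin of jointing paste, 77 in diameter, 40 high, part used, about 0.2 kg, standing loose on the track floor, next to the bracket. Origin: centre of its underside; z along its axis.
- paste_tin_2: The same kind of tin, between the first tin and the stop's bumper.
- knob_top (a point): Centre of the top of the stop's black fluted knob, 30 in diameter; gripping part from 1 to 23 below this point, which is 78.5 above the deck when the pin is home. Pull the knob up to lift the pin; by the knob the whole stop is slid along the track (about 7 N of friction). The stop's shoe is 60 long in y, 78 wide; housing top 46 above the deck, collar to 52.
- bumper_face (a point): Middle of the front face (64 wide, 28 high) of the stop's rubber bumper, which looks along the track's +y to the tins; 70 ahead of the knob's axis when not pressed in.
- plunger (a joint): How far knob and pin are pulled up (m): 0 = pin home in a slot, about 0.008 = pin tip resting on the floor between two slots, 0.012 = end of travel; clear of the slots from 0.009. A spring of 5 N (home) to 9 N (up) pushes it down. The pin is 6 thick with a round tip. At the start it may be in a slot or between two.
- bumper (a joint): How far the bumper is pressed into the stop (m): 0 free, 0.024 end of travel; its spring gives 0.35 N per mm after 1.5 N of preload. The travel is longer than the pitch of the slots, so there is always a slot at which the row is clamped.
- elbow_galv: Galvanised pipe elbow, 64 x 64 x 40, lying beside the track; leave it alone.
- pressure_gauge: Round pressure gauge with a brass stem, 86 x 65 x 25, lying face up beside the track; leave it alone.
- screwdriver: Flat screwdriver with a yellow handle, 28 x 212 x 29, lying behind the track; leave it alone.

How it is judged (in metres and radians):
At the end, for the whole second after the job is handed in: The stop's pin is home in a slot (pulled up less than 2.5 mm), its bumper is pressed in by more than 0.5 mm, the tins press on one another and on the bracket with more than 0.5 N, both stand upright (within 0.1 rad) and at rest (value of joint plunger below 0.0025 m and value of joint bumper above 0.0005 m and contact force between paste_tin_1 and end_bracket above 0.5 N and contact force between paste_tin_1 and paste_tin_2 above 0.5 N and angle between each of paste_tin_1, paste_tin_2's own z axis and vertical below 0.1 rad and linear speed of each of paste_tin_1, paste_tin_2 below 0.01 m/s); the robot touches nothing.
It fails at once if the elbow, the pressure gauge or the screwdriver was moved by more than 30 mm (distance of any of elbow_galv, pressure_gauge, screwdriver from where it was at the start of the episode above 0.03 m).
It also fails if it takes over 51 s, if anything falls off the work surface, if the arm or the gripper's body presses on something with over 40 N, if the wrist force passes 120 N, or if a joint passes its speed limit or range.

## Robot

A 6-joint arm with a two-finger parallel gripper is mounted at the origin on a cart in front of the work surface, level with it; the furniture and walls round the work are solid. World frame = base frame: x ahead of the robot, y to its left, z up, the work surface at z = 0. Lengths are in mm, angles in rad, forces in N, time in s.
With the tool pointing down it reaches from about 350 to 875 mm from the base axis. Payload 4.2 kg.
Tool frame: the origin (TCP) lies at the very end of the fingers, on their centre line; the grasp point (between the pads) lies 19 mm behind it (arm.grip_point_offset is the distance from the TCP to the grasp point, in mm); z points along the fingers, y is the direction in which the jaws open and shut (so a half turn about z gives the same grasp; the last joint's range is limited). The gripper opens to 85 mm and grips with 20 to 120 N. Pads are 22 mm wide; open, the fingers measure 114 mm over their backs; the gripper's body (76 mm by 85 mm) begins 54 mm behind the grasp point. The pads swing forward as they close: fully open they stand 13 mm farther back than shut.
Start: joints at [1.598, 0.385, 0.008, 0, -1.194, -0.259], TCP at [143.55, 608.27, 231.312] pointing down, gripper open.
Joint ranges: [-3.14, 3.14], [-1.21, 2.06], [-1.07, 1.41], [-3.16, 2.05], [-2.99, -0.16], [-3.1, 3.1]. Speed limits (rad/s): [2.79, 2.79, 3.14, 3.14, 3.14, 3.14].

## Interface

Orientations are given as a unit quaternion [x, y, z, w].
In Python, from bench import arm gives the robot as it stands.
- The arm moves only by the tool drive_tool, never from a script. Its argument "steps" is a list of rows, each a list of 5 numbers: the shift along the tool's x, y, z in m, then the turn about the tool's z in degrees, then the finger opening in m, from 0 to 0.0854. A call has 1 to 20 rows; each row shifts and turns the commanded pose from where the row before left it, along the tool's axes as they then stand; what a row does not reach is not made up. A row lasts 1/10 s, in which the tool goes at most 50 mm and 8.59 degrees, less where a joint would pass 70% of its speed; a pose out of reach is approached as far as the arm can. A call is refused whole if a number of a shift passes 0.05 or a number of a turn 8.59, either way. A call with a gripper value outside its range is refused whole. The fingers move at their own pace and stop on an object; the grip force is fixed at half the most. Time passes only in rows, so rows that do not move let the fingers close. It gives the time, the measured TCP pose, the force and the opening at its end, in the units of the state.
- arm.read_state(): the state, without advancing time (a new reading comes with each control period).
- arm.get_image(name): name is "side" or "top" or "wrist"; returns (picture, depth): 480x640x3 uint8, blue, green, red; 480x640 float32, mm along the optical axis (not along the pixel's ray), 0 where there is no reading.
- arm.camera_params(name): a dict with "K" (3x3 intrinsics, pixels), "world_to_cam" (4x4, takes a point from world to camera coordinates); the wrist camera has in their place "mount" (4x4, takes a point from camera to tool coordinates, whose origin is the TCP and whose axes are the flange's). Camera axes: x right, y up, looking along -z (the intrinsics and any distortion apply to the point x, -y, -z); pixel columns grow to the right and rows downward; lengths in mm; the calibration is good to about 2 mm. The wrist camera is an equidistant fisheye: a pixel r from the principal point sees the ray r / f radians off the axis. A picture is of the moment at which its call begins: read the wrist's pose just before it. camera_params takes no time and is no camera call.
- arm.job_done(): hands the job in, once; it reports no verdict.
The state is a dict: "clock": time; "joints": joint angles; "joint_vel": joint speeds; "joint_efforts": joint torques, N m; "position": TCP position; "ee_rot": TCP orientation; "contact_force": force on the tool from outside, world axes, zero at the start; "wrist_torque": the same for the moment, N m; "gripper_width": finger opening in mm.
Only numpy, scipy, OpenCV 4.12 (cv2) and the standard library are available. Lean on these libraries where they do the work, as an engineer would, in place of code of your own. Each camera call takes 0.05 s, during which the arm holds its last target.

## Working session

There is one attempt and no reset: what is moved stays moved. The work goes in short steps, Python scripts to look and compute and a tool call to move; the robot and the scene stay as the last step left them, time stands still between calls to the robot, and variables do not carry over. Pictures are saved under pics/ and viewed, and the job is handed in when it is done.

Besides the shell and the picture viewer there is one more tool, called after ">>>" by a JSON object that holds its "api" and its "payload", one argument or row to a line. drive_tool: Moves the arm, as the interface text tells. Its arguments: {"type":"object","properties":{"steps":{"type":"array"}},"required":["steps"]}

```bash
mkdir -p pics; ls; python3 - <<'E'
from bench import arm
import cv2,numpy as np
s=arm.read_state();print(s)
for n in("side","top","wrist"):
    p,d=arm.get_image(n);cv2.imwrite(f"pics/{n}0.png",p);np.save(f"pics/{n}0.npy",d)
    print(n,arm.camera_params(n))
E
```

```text
pics
{'clock': 0.0, 'joints': array([ 1.59757030e+00,  3.85541289e-01,  6.61632766e-03, -4.67102499e-04,
       -1.19400748e+00, -2.58573375e-01]), 'joint_vel': array([-0.00086107,  0.00128288,  0.0004744 , -0.00167081, -0.00033716,
        0.00032484]), 'joint_efforts': array([ 7.37326009e-04, -3.92291737e+01,  1.88405496e+01,  4.18625861e+00,
       -4.63322445e-03,  5.93632663e-06]), 'position': array([143.45322464, 607.71006391, 230.23182122]), 'ee_rot': array([ 9.93280587e-01, -1.15725916e-01, -6.30030600e-05,  1.08807153e-03]), 'contact_force': array([-0.16437969, -0.44749411,  0.23022978]), 'wrist_torque': array([-0.04025831, -0.02416914,  0.04925634]), 'gripper_width': 85.16899329141435}
side {'K': array([[533.10438804,   0.        , 321.19581152],
       [  0.        , 533.10438804, 234.45750383],
       [  0.        ,   0.        ,   1.        ]]), 'world_to_cam': array([[ 9.00676131e-01, -4.34471512e-01, -4.12456104e-03,
        -4.28545079e+02],
       [ 2.24580782e-01,  4.57396214e-01,  8.60437200e-01,
        -2.18190057e+02],
       [-3.71948892e-01, -7.75901546e-01,  
[... 469 characters left out ...]
5922e+02],
       [-1.63050076e-01, -2.24213963e-02,  9.86362993e-01,
        -9.83378483e+02],
       [ 0.00000000e+00,  0.00000000e+00,  0.00000000e+00,
         1.00000000e+00]])}
wrist {'K': array([[371.64829954,   0.        , 322.25563763],
       [  0.        , 371.64829954, 238.44360463],
       [  0.        ,   0.        ,   1.        ]]), 'mount': array([[-1.52435575e-06,  9.54355875e-01,  2.98671832e-01,
         7.66290574e+01],
       [ 9.99999964e-01,  8.12251719e-05, -2.54437667e-04,
        -1.62094293e+00],
       [-2.67083754e-04,  2.98671821e-01, -9.54355841e-01,
        -1.42485398e+02],
       [ 0.00000000e+00,  0.00000000e+00,  0.00000000e+00,
         1.00000000e+00]])}
```

View pics/side0.png

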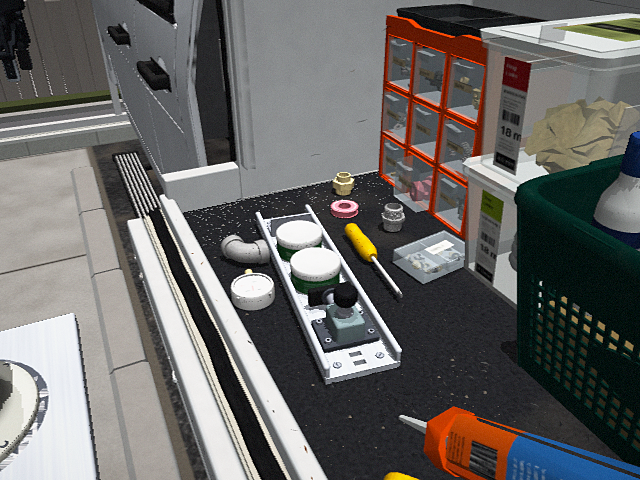

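View pics/top0.png

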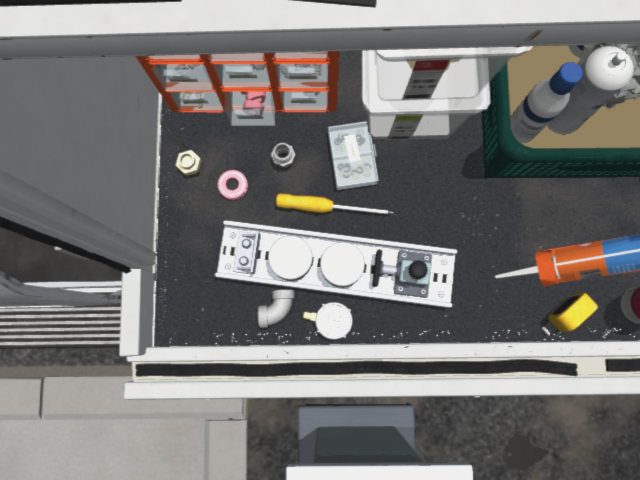

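View pics/wrist0.png

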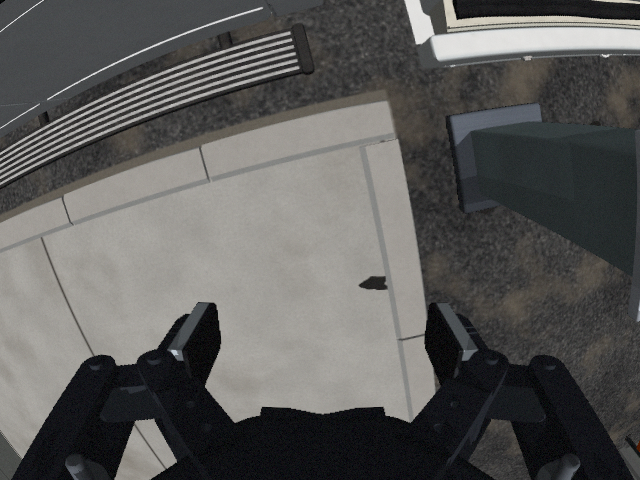

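```bash
cat > h.py <<'E'
import numpy as np,cv2
from bench import arm
def cloud(n,d):
    c=arm.camera_params(n);K=c["K"];T=np.linalg.inv(c["world_to_cam"])
    v,u=np.mgrid[:480,:640]
    P=np.stack([(u-K[0,2])/K[0,0]*d,-(v-K[1,2])/K[1,1]*d,-d],-1)
    return P@T[:3,:3].T+T[:3,3]
def ray(n,u,v,z):
    c=arm.camera_params(n);K=c["K"];T=np.linalg.inv(c["world_to_cam"])
    r=T[:3,:3]@np.array([(u-K[0,2])/K[0,0],-(v-K[1,2])/K[1,1],-1]);o=T[:3,3]
    return o+r*(z-o[2])/r[2]
def proj(n,P):
    c=arm.camera_params(n);K=c["K"];p=c["world_to_cam"]@np.append(P,1)
    return K[0,0]*p[0]/-p[2]+K[0,2],K[1,1]*-p[1]/-p[2]+K[1,2]
E
python3 - <<'E'
from h import *
p=cv2.imread("pics/top0.png");P=cloud("top",np.load("pics/top0.npy"))
def rng(m):
    Q=P[m];print(len(Q),Q.mean(0).round(1),Q.min(0).round(1),Q.max(0).round(1))
roi=np.zeros((480,640),bool);roi[222:308,215:460]=1
z=P[...,2]
for u,v in((417,269),(290,257),(342,264),(245,252),(230,225),(450,303),(400,150+50),(520,230)):print(u,v,P[v,u].round(1))
m=roi&(z>66)&(z<95);rng(m)
# edge corners of the track at lip-height
m=roi&(z>22)&(z<36)&(p.min(2)>120)
pts=np.argwhere(m)[:,::-1].astype(np.float32)
r=cv2.minAreaRect(P[m][:,:2].astype(np.float32));print(r,cv2.boxPoints(r))
for a,b in((265,315),(317,367)):
    m=roi&(z>42)&(z<60)&(p.min(2)>150);m[:,:a]=0;m[:,b:]=0
    rng(m);print(cv2.minEnclosingCircle(P[m][:,:2].astype(np.float32)))
cv2.imwrite("pics/crop.png",cv2.resize(p[200:330,200:470],None,fx=2.9,fy=2.9,interpolation=2))
ps=cv2.imread("pics/side0.png");cv2.imwrite("pics/crops.png",cv2.resize(ps[195:395,210:410],None,fx=3,fy=3,interpolation=2))
Ps=cloud("side",np.load("pics/side0.npy"))
m=np.zeros((480,640),bool);m[275:320,325:365]=1;m&=(Ps[...,2]>66)
rng_=Ps[m];print('side knob',rng_.mean(0),rng_.min(0),rng_.max(0))
E
```

```text
417 269 [474.9 -68.5  87.3]
290 257 [504.2 144.5  48.7]
342 264 [490.2  54.4  51.1]
245 252 [519.3 227.3  17.3]
230 225 [567.9 253.7  24.3]
450 303 [ 421.6 -132.1   30.1]
400 200 [614.1 -56.5   0.9]
520 230 [ 553.8 -271.4    1.7]
289 [474.7 -70.4  84.2] [459.9 -87.7  66.6] [490.7 -55.9  93.4]
((474.4550476074219, 67.71186828613281), (419.1240539550781, 147.1745147705078), 81.74588775634766) [[ 371.5446  -129.11487]
 [ 517.1945  -150.24377]
 [ 577.3655   264.5386 ]
 [ 431.71558  285.6675 ]]
1514 [503.8 144.5  49.5] [433.8 106.1  42. ] [541.9 182.9  55.7]
((487.5272216796875, 149.25030517578125), 55.864566802978516)
1528 [491.3  54.1  49.7] [453.7  16.2  42.8] [529.6  90.9  56. ]
((491.57794189453125, 53.86533737182617), 38.618526458740234)
side knob [471.78004747 -79.28180581  83.09702044] [ 210.12793467 -555.44587239   66.29394271] [494.00078007 -54.63113235 494.00258337]
```

```bash
ls -la pics
```

```text
total 6024
drwxr-xr-x 2 agent agent    4096 Dec  5 23:06 .
drwxr-xr-x 3 agent agent    4096 Dec  5 23:06 ..
-rw-r--r-- 1 agent agent  310258 Dec  5 23:06 crop.png
-rw-r--r-- 1 agent agent  593583 Dec  5 23:06 crops.png
-rw-r--r-- 1 agent agent 1228928 Dec  5 23:05 side0.npy
-rw-r--r-- 1 agent agent  625870 Dec  5 23:05 side0.png
-rw-r--r-- 1 agent agent 1228928 Dec  5 23:05 top0.npy
-rw-r--r-- 1 agent agent  396850 Dec  5 23:05 top0.png
-rw-r--r-- 1 agent agent 1228928 Dec  5 23:05 wrist0.npy
-rw-r--r-- 1 agent agent  529044 Dec  5 23:05 wrist0.png
```

View pics/crop.png

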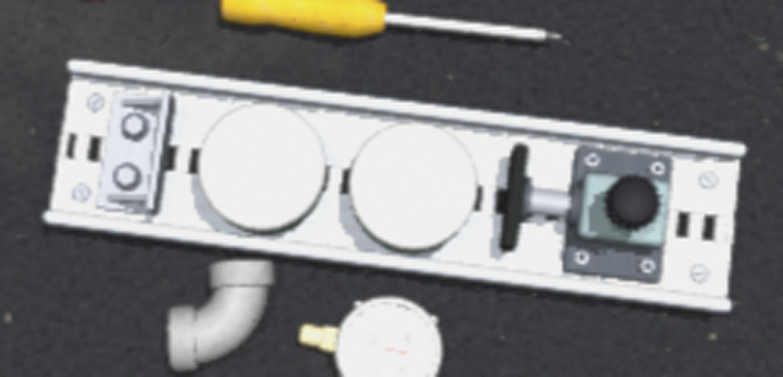

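View pics/crops.png

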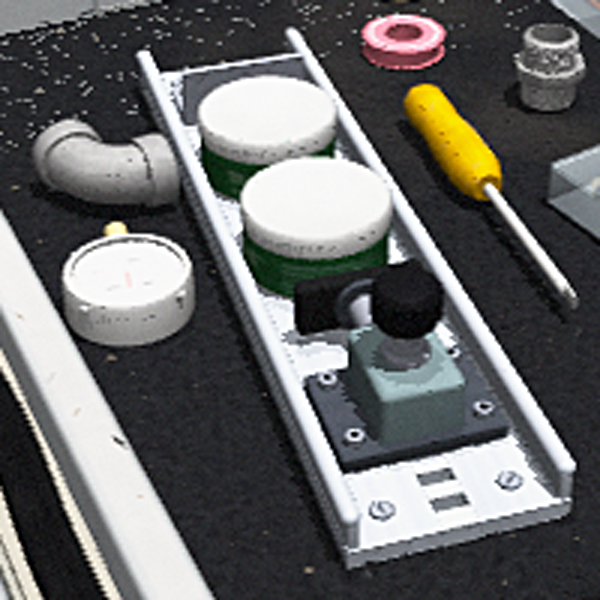

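```bash
python3 - <<'E'
from h import *
f=2.9
R=lambda x,y,z:ray("top",200+x/f,200+y/f,z)
a,b,c,d=R(70,63,30),R(745,148,30),R(45,217,30),R(730,307,30)
print(a,b,c,d)
ax=(a-b)+(c-d);ax/=np.linalg.norm(ax);print('axis',ax,np.linalg.norm(a-b),np.linalg.norm(c-d))
cen=(a+b+c+d)/4;print(cen)
lx=np.array([ax[1],-ax[0],0])
def loc(Q):Q=Q-cen;return (Q@lx).round(1),(Q@ax).round(1)
p=cv2.imread("pics/top0.png");P=cloud("top",np.load("pics/top0.npy"));z=P[...,2]
m=np.zeros((480,640),bool);m[255:285,400:436]=1;m&=(z>72)
# top face of the knob: by depth height
print(np.percentile(z[m],[5,25,50,75,95]))
k=(z>83)&m;
print('knob top',P[k].mean(0),loc(P[k].mean(0)))
# knob by dark mask
dm=(p.max(2)<60)&m
mm=cv2.moments(dm.astype(np.uint8),True);u,v=mm['m10']/mm['m00'],mm['m01']/mm['m00'];print(u,v,ray('top',u,v,80),loc(ray('top',u,v,80)))
s=np.load("pics/side0.npy");Ps=cloud("side",s);mk=np.zeros((480,640),bool);mk[278:318,328:362]=1;mk&=(Ps[...,2]>60)&(Ps[...,2]<95)
print('side',np.percentile(Ps[mk][:,2],[50,75,95]),np.percentile(Ps[mk],2,axis=0),np.percentile(Ps[mk],98,axis=0))
ks=mk&(Ps[...,2]>82);print(Ps[ks].mean(0),loc(Ps[ks].mean(0)),ks.sum())
print('tin1',loc(R(262,167,50)),'tin2',loc(R(414,182,50)))
print('bracket upper edge',loc(R(170,95,46)),loc(R(155,213,46)))
print('bumper',loc(R(515,148,45)),loc(R(502,248,45)))
print('slots',[loc(R(x,y,10)) for x,y in((70,147),(94,149),(171,158),(194,161),(682,223),(708,228))])
print('screw near',loc(ray('top',330,210,10)))
for n,(u,v) in dict(gauge=(333,321),elbow=(277,308),sd=(300,203)).items():print(n,P[v,u])
print(np.degrees(np.arctan2(ax[0],ax[1])))
E
```

```text
[572.95944522 263.38624628  30.        ] [ 512.72842379 -148.94030634   30.        ] [477.34763946 277.64184027  30.        ] [ 416.61020542 -134.86723275   30.        ]
axis [0.14510546 0.98941619 0.        ] 416.7024861186998 416.9565579575877
[494.91142847  64.30513687  30.        ]
[79.43622651 83.30884184 85.28267793 86.89799318 88.81726754]
knob top [473.76196728 -68.74371394  99.30803838] (np.float64(-1.6), np.float64(-134.7))
416.90967741935486 269.3032258064516 [475.31888978 -69.45469176  80.        ] (np.float64(0.0), np.float64(-135.2))
side [81.41427122 84.92505924 86.38604517] [462.05735986 -85.04468879  66.2946496 ] [488.966078   -59.64922327  86.72929071]
[476.04552567 -72.04447512  84.81442068] (np.float64(1.1), np.float64(-137.6)) 238
tin1 (np.float64(-3.5), np.float64(79.8)) tin2 (np.float64(-0.8), np.float64(-11.5))
bracket upper edge (np.float64(33.5), np.float64(141.6)) (np.float64(-38.8), np.float64(140.0))
bumper (np.float64(28.2), np.float64(-69.1)) (np.float64(-32.7), np.float64(-68.3))
slots [(np.float64(-1.0), np.float64(204.0)), (np.float64(-0.3), np.float64(188.8)), (np.float64(0.3), np.float64(140.1)), (np.float64(0.2), np.float64(125.6)), (np.float64(0.8), np.float64(-178.6)), (np.float64(-0.3), np.float64(-194.6))]
screw near (np.float64(98.3), np.float64(23.1))
gauge [393.64425169  71.49026842  23.3825472 ]
elbow [416.85205855 168.33156133  37.66041388]
sd [605.9400098  126.99059195  25.48455801]
8.343385911879757
```

```bash
python3 - <<'E'
from h import *
P=cloud("top",np.load("pics/top0.npy"));Ps=cloud("side",np.load("pics/side0.npy"))
Q=np.vstack([P.reshape(-1,3),Ps.reshape(-1,3)])
print(proj("top",np.array([143,608,230.])),proj("top",np.array([0,0,200.])))
# height map max z in 50mm cells
print('     y:',list(range(700,-250,-50)))
for x in range(0,750,50):
    r=[]
    for y in range(700,-250,-50):
        q=Q[(abs(Q[:,0]-x)<25)&(abs(Q[:,1]-y)<25)]
        r.append(f"{np.percentile(q[:,2],98):5.0f}" if len(q)>3 else "    .")
    print(x,' '.join(r))
E
```

```text
(np.float64(-58.34510599768248), np.float64(507.5362524077247)) (np.float64(393.8368856444921), np.float64(611.2665405086391))
     y: [700, 650, 600, 550, 500, 450, 400, 350, 300, 250, 200, 150, 100, 50, 0, -50, -100, -150, -200]
0  -890  -890  -890  -889  -889  -868  -867  -870  -890  -889  -889  -790     .     .     .     .     .     .  -887
50  -889  -891  -890  -890  -890  -870  -869  -871  -888  -889  -890     2     2    18    29    19     8  -790  -795
100  -891  -891  -891   299  -891  -869  -868  -872  -889  -889  -889     1     1    12    14    12     2     2  -797
150  -871   344   373   373  -869  -871  -869  -872  -890  -889  -888     4     4     4     4     4     4     4  -796
200  -872  -871   370  -872  -870  -869  -871  -871  -892  -891  -888  -889  -890  -888  -893  -891  -891  -886  -888
250  -873  -872  -873  -873  -874   -17   -16   -16   -17   -16   -16   -16   -17   -16   -17   -17   -16   -16   -16
300  -894  -893  -894  -895  -893    -5     8     8     7     8     9     9     8     7     8     9     8     8     8
350  -516  -517  -894  -896  -893    73    74 
[... 197 characters left out ...]
29   347   350   351   341    74    74     4     4    31    31    50    50    52    45    87    84    12     5
500  -439  -442  -392   362     .   323   525   550    10    31    51    53    52    53    52    87    85    30     5
550  -455  -455  -456     .     .     .   510     4     4    31    47    52    50    51    32    31     5     5     5
600  -456     .     .     .     .     .   518   616   616   616   616   616   617   617   617   617   617   617   590
650     .     .     .     .     .     .   504   624   623   620   618   616   618   620   616   617   616   616   249
700     .     .     .     .     .     .   410    41    40     4    26    46     4    30   370   370   370   370   313
```

>>> {"api": "drive_tool", "payload": {
  "steps": [
    [0.025, 0.0255, 0, 0, 0.085],
    [0.025, 0.0255, 0, 0, 0.085],
    [0.025, 0.0255, 0, 0, 0.085],
    [0.025, 0.0255, 0, 0, 0.085],
    [0.025, 0.0255, 0, 0, 0.085],
    [0.025, 0.0255, 0, 0, 0.085],
    [0.025, 0.0255, 0, 0, 0.085],
    [0.025, 0.0255, 0, 0, 0.085],
    [0.025, 0.0255, 0, 0, 0.085],
    [0.025, 0.0255, 0, 0, 0.085],
    [0.0196, 0.0339, 0, 0, 0.085],
    [0.0196, 0.0339, 0, 0, 0.085],
    [0.0196, 0.0339, 0, 0, 0.085],
    [0.0196, 0.0339, 0, 0, 0.085],
    [0.0246, 0.0318, 0, 0, 0.085],
    [0.0246, 0.0318, 0, 0, 0.085],
    [0.0246, 0.0318, 0, 0, 0.085],
    [0.0246, 0.0318, 0, 0, 0.085],
    [0.0246, 0.0318, 0, 0, 0.085],
    [0.0246, 0.0318, 0, 0, 0.085]
  ]
}}

```text
clock: 2.15
position: [473.5, -68.6, 231.3]
ee_rot: [0.993, -0.116, -0.0, -0.0]
contact_force: [0.6, 0.7, 0.1]
gripper_width: 84.8
```

>>> {"api": "drive_tool", "payload": {
  "steps": [
    [0, 0, 0, 8.5, 0.07],
    [0, 0, 0, 8.5, 0.07],
    [0, 0, 0, 8.5, 0.07],
    [0, 0, 0, 8.5, 0.07],
    [0, 0, 0, 8.5, 0.07],
    [0, 0, 0, 8.5, 0.07],
    [0, 0, 0, 8.5, 0.07],
    [0, 0, 0, 8.5, 0.07],
    [0, 0, 0, 8.5, 0.07],
    [0, 0, 0, 8.5, 0.07],
    [0, 0, 0, 0, 0.07]
  ]
}}

```text
clock: 3.25
position: [473.0, -66.9, 231.1]
ee_rot: [-0.654, 0.756, 0.0, -0.0]
contact_force: [0.3, 1.0, -0.1]
gripper_width: 69.8
```

>>> {"api": "drive_tool", "payload": {
  "steps": [
    [0.0028, -0.0026, 0.025, 0, 0.07],
    [0, 0, 0.035, 0, 0.07],
    [0, 0, 0.035, 0, 0.07],
    [0, 0, 0.015, 0, 0.07],
    [0, 0, 0, 0, 0.07],
    [0, 0, 0, 0, 0.07]
  ]
}}

```text
clock: 3.85
position: [475.9, -70.1, 121.8]
ee_rot: [-0.655, 0.756, -0.0, 0.0]
contact_force: [1.2, 1.0, -0.3]
gripper_width: 69.9
```

```bash
python3 - <<'E'
from h import *
s=arm.read_state();print(s["position"],s["contact_force"])
for n in("side","wrist"):
    p,d=arm.get_image(n);
    cv2.imwrite(f"pics/{n}1.png",p if n=="wrist" else cv2.resize(p[150:400,200:450],None,fx=2.4,fy=2.4))
E
```

```text
[475.93909506 -70.0814434  121.75798789] [ 1.15727091  0.98085934 -0.34781148]
```

View pics/side1.png

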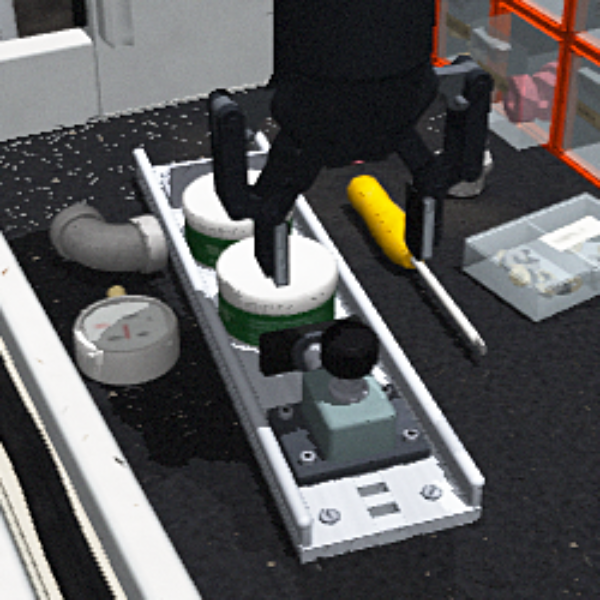

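View pics/wrist1.png

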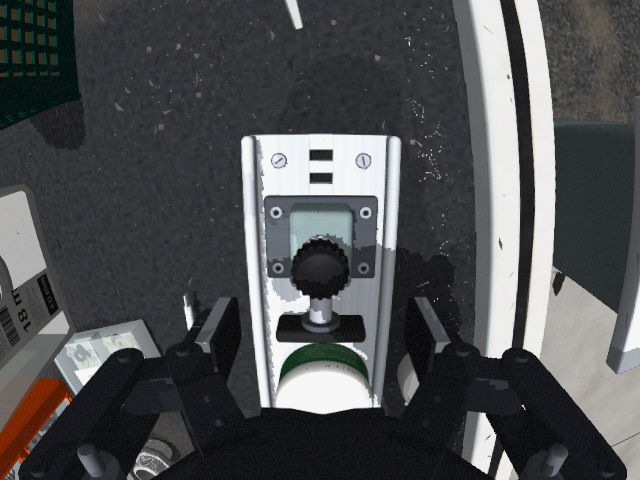

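```bash
python3 - <<'E'
from h import *
c=arm.camera_params("wrist");K=c["K"];M=c["mount"]
def wr(u,v,ztool):
    x,y=u-K[0,2],v-K[1,2];r=np.hypot(x,y);t=r/K[0,0]
    d=np.array([np.sin(t)*x/r,-np.sin(t)*y/r,-np.cos(t)])
    d=M[:3,:3]@d;o=M[:3,3];return o+d*(ztool-o[2])/d[2]
# knob top 86 -> tool z = 121.8-86=36
print(wr(321,270,36),wr(292,268,42),wr(350,268,42))
E
```

```text
[ 1.86614752 -0.98705991 36.        ] [  0.51937718 -16.55962993  42.        ] [ 0.53929686 14.5199438  42.        ]
```

>>> {"api": "drive_tool", "payload": {
  "steps": [
    [0.001, -0.001, 0.03, 0, 0.06],
    [0, 0, 0.024, 0, 0.06],
    [0, 0, 0.01, 0, 0.05],
    [0, 0, 0, 0, 0.04],
    [0, 0, 0, 0, 0.02],
    [0, 0, 0, 0, 0.02],
    [0, 0, 0, 0, 0.02],
    [0, 0, 0, 0, 0.02],
    [0, 0, 0, 0, 0.02]
  ]
}}

```text
clock: 4.85
position: [477.6, -71.2, 58.4]
ee_rot: [-0.654, 0.756, -0.001, 0.001]
contact_force: [2.5, -1.4, 3.7]
gripper_width: 28.3
```

```bash
python3 - <<'E'
from h import *
s=arm.read_state();print(s["position"],s["contact_force"],s["gripper_width"])
p,d=arm.get_image("side")
cv2.imwrite("pics/side2.png",cv2.resize(p[200:380,250:430],None,fx=3.3,fy=3.3))
E
```

```text
[477.60394911 -71.15192305  58.42129994] [ 2.54324201 -1.43253843  3.6892018 ] 28.336756094020476
```

View pics/side2.png

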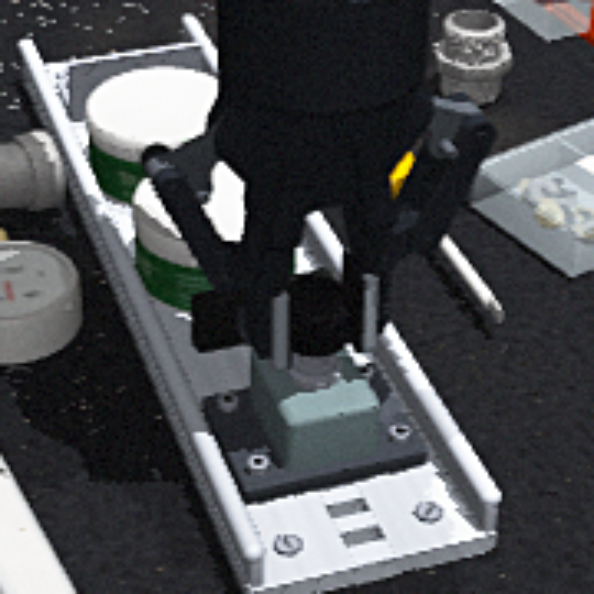

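>>> {"api": "drive_tool", "payload": {
  "steps": [
    [0, 0, -0.001, 0, 0.02],
    [0, 0, -0.001, 0, 0.02],
    [0, 0, -0.0005, 0, 0.02],
    [0, 0, 0, 0, 0.02]
  ]
}}

```text
clock: 5.3
position: [477.5, -71.1, 59.2]
ee_rot: [-0.654, 0.756, -0.001, 0.001]
contact_force: [6.5, -2.4, -7.0]
gripper_width: 28.1
```

>>> {"api": "drive_tool", "payload": {
  "steps": [
    [0, -0.0008, -0.001, 0, 0.02],
    [0, 0, -0.0005, 0, 0.02],
    [0, 0, 0, 0, 0.02]
  ]
}}

```text
clock: 5.6
position: [477.5, -71.1, 60.2]
ee_rot: [-0.654, 0.756, -0.0, 0.0]
contact_force: [5.6, -2.8, -9.1]
gripper_width: 27.9
```

>>> {"api": "drive_tool", "payload": {
  "steps": [
    [-0.003, 0, 0, 0, 0.02],
    [-0.005, 0, 0, 0, 0.02],
    [-0.005, 0, 0, 0, 0.02],
    [-0.005, 0, 0, 0, 0.02],
    [-0.002, 0, 0, 0, 0.02],
    [0, 0, 0, 0, 0.02]
  ]
}}

```text
clock: 6.2
position: [480.3, -52.0, 60.2]
ee_rot: [-0.654, 0.756, -0.0, -0.0]
contact_force: [6.1, -6.3, -8.6]
gripper_width: 28.7
```

```bash
python3 - <<'E'
from h import *
s=arm.read_state();print(s["position"],s["contact_force"],s["gripper_width"])
p,d=arm.get_image("side")
cv2.imwrite("pics/side3.png",cv2.resize(p[200:380,250:430],None,fx=3.3,fy=3.3))
E
```

```text
[480.26373778 -51.99322187  60.15701497] [ 6.11192432 -6.29590688 -8.62228889] 28.67176469521663
```

View pics/side3.png

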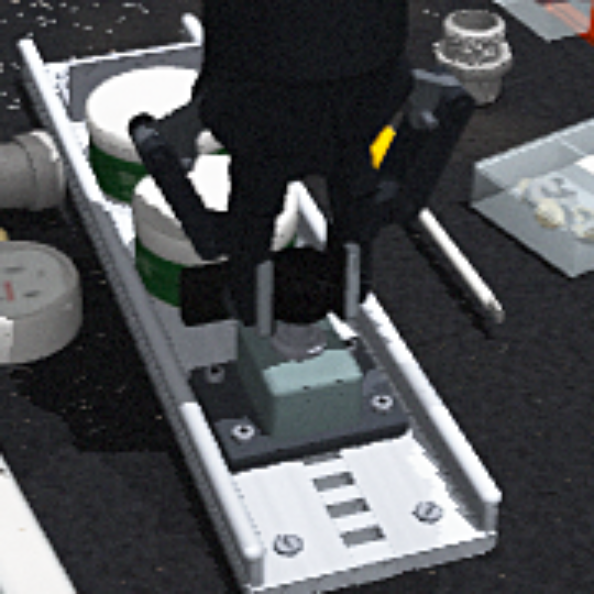

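>>> {"api": "drive_tool", "payload": {
  "steps": [
    [-0.005, 0, 0, 0, 0.02],
    [-0.005, 0, 0, 0, 0.02],
    [-0.005, 0, 0, 0, 0.02],
    [-0.005, 0, 0, 0, 0.02],
    [-0.005, 0, 0, 0, 0.02],
    [-0.005, 0, 0, 0, 0.02],
    [0, 0, 0, 0, 0.02]
  ]
}}

```text
clock: 6.95
position: [484.6, -22.4, 60.2]
ee_rot: [-0.654, 0.756, -0.0, -0.0]
contact_force: [6.5, -5.9, -9.0]
gripper_width: 28.4
```

>>> {"api": "drive_tool", "payload": {
  "steps": [
    [-0.004, 0, 0, 0, 0.02],
    [-0.004, 0, 0, 0, 0.02],
    [-0.004, 0, 0, 0, 0.02],
    [0, 0, 0, 0, 0.02]
  ]
}}

```text
clock: 7.35
position: [486.2, -10.9, 60.1]
ee_rot: [-0.654, 0.756, -0.0, -0.0]
contact_force: [6.5, -8.8, -9.5]
gripper_width: 27.8
```

```bash
python3 - <<'E'
from h import *
s=arm.read_state();print(s["position"],s["contact_force"],s["gripper_width"],s["clock"])
for n,sl in(("side",(slice(180,380),slice(230,430))),("top",(slice(200,330),slice(200,470)))):
    p,d=arm.get_image(n);np.save(f"pics/{n}4.npy",d);cv2.imwrite(f"pics/{n}4f.png",p)
    cv2.imwrite(f"pics/{n}4.png",cv2.resize(p[sl],None,fx=2.9,fy=2.9))
E
```

```text
[486.22354034 -10.9122583   60.13485718] [ 6.50642574 -8.78298788 -9.53779791] 27.751781833632187 7.35
```

View pics/side4.png

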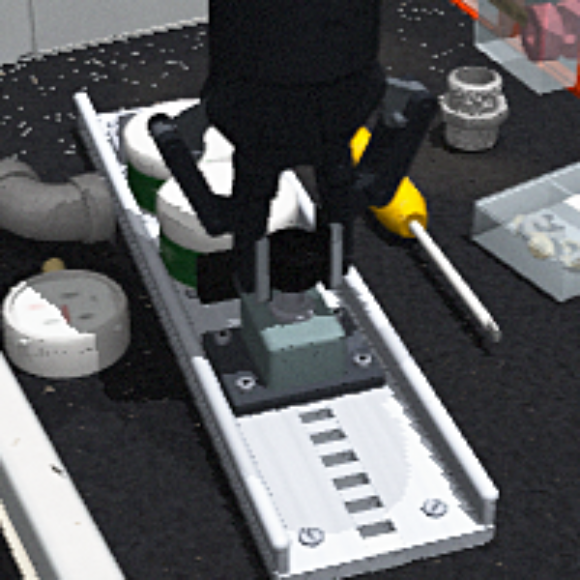

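View pics/top4.png

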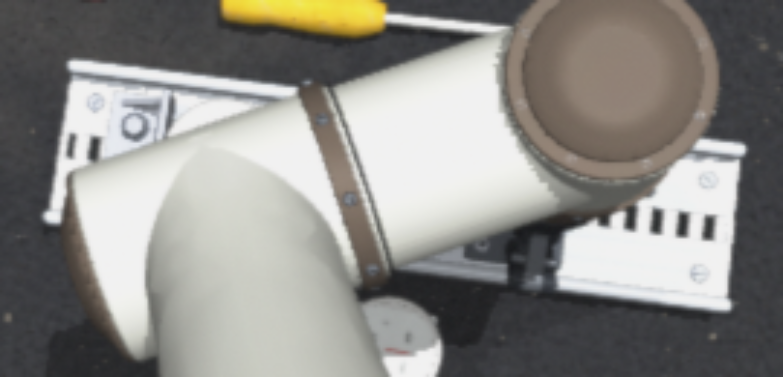

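>>> {"api": "drive_tool", "payload": {
  "steps": [
    [-0.002, 0, 0, 0, 0.02],
    [-0.002, 0, 0, 0, 0.02],
    [0, 0, 0, 0, 0.02],
    [0, 0, 0.0015, 0, 0.02],
    [0, 0, 0.0015, 0, 0.02],
    [0, 0, 0.001, 0, 0.02],
    [0, 0, 0, 0, 0.02]
  ]
}}

```text
clock: 8.15
position: [486.8, -7.6, 58.2]
ee_rot: [-0.654, 0.756, -0.001, -0.001]
contact_force: [1.7, -9.5, 7.4]
gripper_width: 28.2
```

>>> {"api": "drive_tool", "payload": {
  "steps": [
    [-0.001, 0, 0, 0, 0.02],
    [-0.001, 0, 0, 0, 0.02],
    [0, 0, 0, 0, 0.02]
  ]
}}

```text
clock: 8.45
position: [486.8, -7.0, 58.3]
ee_rot: [-0.655, 0.756, -0.001, -0.002]
contact_force: [4.3, -16.4, 7.3]
gripper_width: 28.1
```

>>> {"api": "drive_tool", "payload": {
  "steps": [
    [-0.001, 0, 0, 0, 0.02],
    [0, 0, 0, 0, 0.02]
  ]
}}

```text
clock: 8.65
position: [487.1, -5.2, 57.8]
ee_rot: [-0.654, 0.756, -0.001, -0.001]
contact_force: [3.0, -10.6, 3.5]
gripper_width: 28.4
```

>>> {"api": "drive_tool", "payload": {
  "steps": [
    [-0.001, 0, 0, 0, 0.02],
    [0, 0, 0, 0, 0.02]
  ]
}}

```text
clock: 8.85
position: [487.3, -3.9, 57.5]
ee_rot: [-0.654, 0.756, -0.001, -0.001]
contact_force: [4.8, -10.6, 0.6]
gripper_width: 28.3
```

>>> {"api": "drive_tool", "payload": {
  "steps": [
    [-0.0005, 0, 0.001, 0, 0.02],
    [0, 0, 0.001, 0, 0.02],
    [0, 0, 0, 0, 0.02]
  ]
}}

```text
clock: 9.15
position: [487.5, -2.4, 54.2]
ee_rot: [-0.654, 0.756, -0.0, -0.0]
contact_force: [8.0, -6.9, -9.6]
gripper_width: 28.2
```

>>> {"api": "drive_tool", "payload": {
  "steps": [
    [0, 0, 0.001, 0, 0.02],
    [0, 0, 0.001, 0, 0.02],
    [0, 0, 0.0005, 0, 0.02],
    [0, 0, 0, 0, 0.02]
  ]
}}

```text
clock: 9.55
position: [487.5, -2.3, 52.0]
ee_rot: [-0.654, 0.756, -0.0, -0.0]
contact_force: [6.0, -6.4, -6.6]
gripper_width: 28.4
```

>>> {"api": "drive_tool", "payload": {
  "steps": [
    [0, 0, 0.001, 0, 0.02],
    [0, 0, 0.0005, 0, 0.02],
    [0, 0, 0.0005, 0, 0.02],
    [0, 0, 0, 0, 0.02]
  ]
}}

```text
clock: 9.95
position: [487.6, -2.3, 51.1]
ee_rot: [-0.654, 0.756, -0.001, -0.0]
contact_force: [3.0, -5.1, 3.2]
gripper_width: 28.1
```

>>> {"api": "drive_tool", "payload": {
  "steps": [
    [0, 0, 0, 0, 0.035],
    [0, 0, 0, 0, 0.045],
    [0, 0, 0, 0, 0.06],
    [0, 0, 0, 0, 0.06],
    [0, 0, 0, 0, 0.06],
    [0, 0, -0.02, 0, 0.06],
    [0, 0, -0.04, 0, 0.06],
    [0, 0, -0.05, 0, 0.06],
    [0, 0, -0.05, 0, 0.06]
  ]
}}

```text
clock: 10.85
position: [486.5, -1.7, 212.3]
ee_rot: [-0.654, 0.756, 0.0, -0.001]
contact_force: [0.5, 0.3, -0.6]
gripper_width: 59.5
```

>>> {"api": "drive_tool", "payload": {
  "steps": [
    [0, 0.04, 0, 0, 0.06],
    [0, 0.04, 0, 0, 0.06],
    [0.04, 0, 0, 0, 0.06],
    [0.05, 0, 0, 0, 0.06],
    [0.05, 0, 0, 0, 0.06],
    [0.05, 0, 0, 0, 0.06],
    [0.05, 0, 0, 0, 0.06],
    [0, 0, 0, 0, 0.06]
  ]
}}

```text
clock: 11.65
position: [371.8, -231.9, 210.5]
ee_rot: [-0.651, 0.759, 0.0, -0.0]
contact_force: [-0.7, 0.3, 0.2]
gripper_width: 60.0
```

```bash
python3 - <<'E'
from h import *
s=arm.read_state();print(s["position"],s["contact_force"],s["gripper_width"],s["clock"])
for n,sl in(("side",(slice(180,380),slice(230,430))),("top",(slice(200,330),slice(200,470)))):
    p,d=arm.get_image(n);np.save(f"pics/{n}5.npy",d);cv2.imwrite(f"pics/{n}5f.png",p)
    cv2.imwrite(f"pics/{n}5.png",cv2.resize(p[sl],None,fx=2.9,fy=2.9))
P=cloud("top",np.load("pics/top5.npy"));Ps=cloud("side",np.load("pics/side5.npy"))
for Q in(P,Ps):
    m=(abs(Q[...,0]-486)<22)&(abs(Q[...,1])<25)&(Q[...,2]>62)&(Q[...,2]<100)
    if m.any():print(m.sum(),np.percentile(Q[m][:,2],[50,75,95]),Q[m].mean(0))
E
```

```text
[ 371.84649993 -231.90853208  210.54562366] [-0.72589768  0.25046124  0.23216114] 59.997368872206 11.65
279 [77.35959608 78.84725132 81.0790007 ] [484.84976335  -2.23402018  76.68782481]
373 [74.42423839 77.3941537  78.83199876] [484.07369343  -7.02525168  72.94681439]
```

View pics/side5.png

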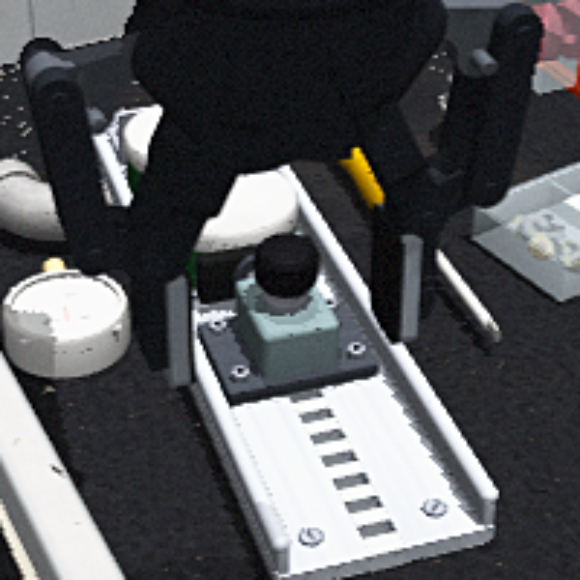

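View pics/top5.png

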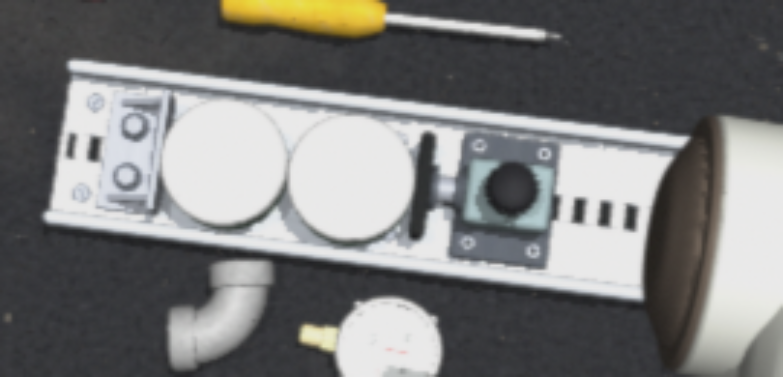

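```bash
python3 - <<'E'
from h import *
f=2.9;R=lambda x,y,z:ray("top",200+x/f,200+y/f,z)
k=np.array([.1451,.9894,0]);L=lambda q:round((q-np.array([494.9,64.3,0]))@k,1)
print('knob',L(R(510,187,72)),'bumper',L(R(431,133,45)),L(R(417,238,45)),'tins',L(R(225,162,50)),L(R(351,178,50)))
arm.job_done()
E
```

```text
knob -67.0 bumper -18.0 -17.5 tins 102.3 26.1
the job is handed in; nothing more can be done
```

The row is clamped: the pin is home in a slot, and both tins stand pressed together against the bracket. I handed the job in at about 11.75 s, with the gripper clear of everything.

I gripped the knob, lifted the pin and slid the stop about 68 mm along the track. I then felt for the slot: the upward force fell off and the knob dropped. I lowered the knob fully, let go and backed away.

Last checks before handing in, all by camera and force; I got no verdict:
- **Pin:** the knob top measures about 79 mm (77–81) above the deck, against 78.5 when home. At the start it was about 86 mm.
- **Bumper:** it is pressed in by roughly 14–18 mm of its 24 mm travel, estimated from the camera.
- **Tins:** their centres are 76.2 mm apart against a 77 mm diameter, which is contact within camera accuracy. The first tin reaches the bracket face, and both look upright. I could not measure the contact forces directly.
- **Surroundings:** the elbow, pressure gauge and screwdriver look unmoved in the pictures. I did not measure their positions again.

No check failed, though the two cameras differed by up to about 5 mm on the knob's position along the track.

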